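# Unlatch the bench guard's sagging bolt and hold the gate ajar

## Task

The oxygen bomb in the bench guard has to be looked at, but the gate's barrel bolt sags and its nose catches behind the bent lip of the keeper. Lift the bolt by its red knob over the lip while drawing it back out of the keeper, without forcing it against the keeper, then swing the spring-shut gate ajar towards you until its latch edge stands about 8 cm out, and finish while still holding it there with the fingers. Leave the bomb and the other things round about alone.

Things in the scene. Friction and masses are not known exactly. Their poses are not given: they have to be found in the camera images.
- guard: Bench guard, a low clear-walled enclosure with an aluminium frame, bolted down (immovable), 180 (x) x 370 (y) mm, walls 154 high. Origin: centre of its underside on the bench. Its x axis points from the gated front into the guard, away from the robot; its y axis runs along the gate from hinge to latch; z up. Its place and yaw (within about 0.35 rad) vary.
- gate: The guard's gate, an aluminium frame with a clear pane, 16 thick, 240 long, top of its rail 151 above the bench. Origin: on the upright hinge line at bench height, at x -85, y -120 mm in the guard's frame; its y axis runs along the gate to the latch edge at y = 240. A hinge spring keeps the gate pulled shut (0.2 Nm shut, 0.4 Nm at 0.4 rad).
- gate_swing (a joint): Gate angle in rad: 0 shut, grows as the latch edge swings out towards the robot (counter-clockwise seen from above); stop at 1.2. 0.34 rad puts the latch edge 8 cm out.
- bolt_draw (a joint): How far the bolt is drawn back along its own length towards the hinge, m: about 0 shot home, 0.052 at the stop. Its nose has left the keeper from about 0.038 on, and only then can the gate swing. Friction about 1.5 N; it stays where it is left.
- bolt_lift (a joint): Rocking angle of the bolt in its worn barrel, rad: 0 sagged (rod slopes 0.14 rad down towards the keeper), 0.14 level, stop at 0.22. Falls back to 0 by its weight when let go. With the bolt home, the nose clears the keeper's lip from about 0.10 on; this is about 9 mm of lift at the knob.
- bolt: Steel barrel bolt: rod diameter 10, lying along the top of the gate, with a nose at its end that reaches 20 below the rod's axis, 14 wide, 10 long. 0.15 kg. Origin on the rod's axis, 200 above the bench, at the rocking pivot when home; y axis along the rod to the nose, x across the gate. Its dark barrel housing (30 thick, 26 long, top 220 above the bench) is 130 mm from the hinge line.
- bolt_knob (a point): Centre of the bolt's upright red knob, a cylinder of diameter 18 and height 32 mm (plus a 10 mm neck of 9 below it down to the rod), 85 mm from the pivot towards the nose, 30 above the rod's axis, about 218 above the bench at the start. Pinched across the gate (along the guard's x) it can still rock between the fingers as the bolt is lifted.
- bolt_nose (a point): Middle of the lower face of the bolt's nose, 152 mm from the pivot; at the start about 159 above the bench, behind the lip.
- keeper_lip (a point): Middle of the upper edge of the keeper's bent-up steel lip, 173 above the bench. The keeper is a dark staple 50 long, its top 232 above the bench, on the post beside the gate's latch edge (two uprights each side with a window between, bolt passage 24 wide, roof 227 above the bench, near end 253 mm from the hinge line); the lip bars the nose's way out.
- gate_hinge (a point): Point on the gate's upright hinge line, 150 above the bench.
- bomb_a: Grey metal oxygen bomb (pressure vessel), diameter 70, height 148, 0.96 kg, standing inside the guard; leave it alone. Origin: centre of its underside.
- tape_roll: Bystander: brown tape roll lying flat, diameter 67, height 19 mm; leave it alone. Origin: centre of its underside.
- vial_2: Bystander: small glass vial with blue cap, diameter 27, height 60 mm; leave it alone. Origin: centre of its underside.
- timer: Bystander: white bench timer, 38x64x62 mm; leave it alone. Origin: centre of its underside.
- mouse: Bystander: black computer mouse, 112x62x36 mm; leave it alone. Origin: centre of its underside.

How it is judged:
By the outcome, as a careful person would: the job done as asked, in the order asked, and still so for the second after the job is handed in, while the arm keeps its last pose, push and grip.
It also fails if it takes over 32 s, if anything falls off the work surface, if the arm or the gripper's body presses on something with over 40 N, if the wrist force passes 120 N, or if a joint passes its speed limit or range.

## Robot

A 7-joint arm with a two-finger parallel gripper is mounted at the origin on a cart in front of the work surface, level with it; the furniture and walls round the work are solid. World frame = base frame: x ahead of the robot, y to its left, z up, the work surface at z = 0. Lengths are in m, angles in rad, forces in N, time in s.
With the tool pointing down it reaches from about 0.4 to 0.875 m from the base axis. Payload 19.3 kg.
Tool frame: the origin (TCP) lies midway between the tips of the shut fingers; the grasp point (between the pads) lies 19 mm behind it; z points along the fingers, y is the line along which they close (so a half turn about z gives the same grasp; the last joint's range is limited). The gripper opens to 85 mm and grips with 20 to 120 N. Pads are 22 mm wide; open, the fingers measure 114 mm over their backs; the gripper's body (76 mm by 85 mm) begins 54 mm behind the grasp point. The pads swing forward as they close: fully open they stand 13 mm farther back than shut.
Start: joints at [1.148, 0.521, -0.036, 1.599, 0.021, 1.021, -0.113], TCP at [0.216, -0.587, 0.231] pointing down, gripper open.
Joint ranges: [-2.91, 2.91], [-0.3, 2.13], [-1.5, 1.42], [0.17, 2.43], [-1.26, 4.41], [0.16, 1.93], [-2.52, 2.52]. Speed limits (rad/s): [1.89, 1.89, 2.39, 2.39, 3.01, 3.01, 3.01].

## Interface

Orientations are given as [roll, pitch, yaw] about the fixed x, y, z axes, in that order (R = Rz(yaw) Ry(pitch) Rx(roll)).
In Python, from workcell import * gives the robot as it stands. The module is installed in compiled form; this text tells all that it offers.
- The arm moves only by the tool play_rows, never from a script. Its argument "deltas" is a list of rows, each a list of 7 numbers: the shift along the tool's x, y, z in units of 500 mm (1.0 is 500 mm), then the turn, a rotation vector about the tool's x, y, z in units of 120 degrees (1.0 is 120 degrees), then the closure, from 0 (fully open) to 1 (shut). A call has 1 to 10 rows; each row is the pose to reach, as a shift and turn from the pose commanded when the call began, along the tool's axes at that moment; what a row does not reach only later rows make up. A row lasts 1/10 s, in which the tool goes at most 50 mm and 8.59 degrees, less where a joint would pass 70% of its speed; a pose out of reach is approached as far as the arm can. A call with a number of a shift or a turn outside -1 to 1 is refused whole. A call with a gripper value outside its range is refused whole. The fingers move at their own pace and stop on an object; "newtons" is the grip in N (left out, the last holds). Time passes only in rows, so rows that repeat a pose let the fingers close. It gives the time, the measured TCP pose, the force, the opening and the grip force at its end, in the units of the state.
- observe(): the state, without advancing time (a new reading comes with each control period).
- grab_frame(name): name is "scene" or "side" or "wrist"; returns the picture (400x640x3 uint8, red, green, blue); there is no depth.
- get_calibration(name): a dict with "fovy" (degrees; the focal length in pixels is half the picture's height over the tangent of half this angle, whatever the lens; pixels are square), "cx", "cy" (the principal point, pixels), "xyz" and "rotation" of the camera in the world. Camera axes: x right, y down, z forward; pixel columns grow to the right and rows downward; lengths in m; the calibration is good to about 2 mm. A picture is of the moment at which its call begins: read the wrist's pose just before it. get_calibration takes no time and is no camera call; for the wrist camera it gives the pose at the moment of the call.
- job_done(): hands the job in; it is judged then, once.
The state is a dict: "clock": time; "qpos": joint angles; "qd": joint speeds; "joint_efforts": joint torques, N m; "position": TCP position; "tool_rot": TCP orientation; "force": force on the tool from outside, world axes, zero at the start; "moment": the same for the moment, N m; "grip_width": finger opening in m; "finger_force": force on a finger pad.
Only numpy, scipy, OpenCV 4.12 (cv2) and the standard library are available. Lean on these libraries where they do the work, as an engineer would, in place of code of your own. Each camera call takes 0.05 s, during which the arm holds its last target. There are 200 camera calls.

## Working session

There is one attempt and no reset: what is moved stays moved. The work goes in short steps, Python scripts to look and compute and a tool call to move; the robot and the scene stay as the last step left them, time stands still between calls to the robot, and variables do not carry over. Pictures are saved under pics/ and viewed, at most 10 in all, crops included, and the job is handed in when it is done.

Besides the shell and the picture viewer there is one more tool, called after "Request:" in YAML: its name, and indented under it one key for each argument. play_rows: Moves the arm, as the interface text tells. Its arguments: {"type":"object","properties":{"deltas":{"type":"array"},"newtons":{"type":"number"}},"required":["deltas"]}

```bash
mkdir -p pics; python3 - <<'E'
from workcell import *
import cv2,json
s=observe(); print(s)
for n in ["scene","side"]:
    im=grab_frame(n); cv2.imwrite(f"pics/{n}0.png",im[:,:,::-1]); print(n,get_calibration(n))
E
```

```text
{'clock': 0.0, 'qpos': array([ 1.14778538,  0.52199428, -0.0363042 ,  1.60001994,  0.02122187,
        1.02111975, -0.11281038]), 'qd': array([-1.85558657e-03, -1.24588476e-06, -9.12306279e-04,  1.90061253e-03,
       -7.09825003e-04,  7.85707491e-04, -4.46320539e-04]), 'joint_efforts': array([-2.11577157e-03, -9.27114487e+01,  1.97871119e+00, -3.69935739e+01,
        1.77650212e-02,  8.17100750e-03,  5.44948534e-05]), 'position': array([ 0.21578479, -0.58619415,  0.23073403]), 'tool_rot': array([-3.14044233e+00,  1.14127683e-04,  3.52782195e-01]), 'force': array([-0.15380163, -0.41113589,  0.11524449]), 'moment': array([0.03260287, 0.00092883, 0.03868074]), 'finger_force': 0.0, 'grip_width': 0.08531507983897854}
scene {'fovy': 49.61349635774256, 'cx': 325.7644836813975, 'cy': 196.15376881341285, 'xyz': array([-0.14896154, -1.32492188,  0.98968223]), 'rotation': array([-2.10660549, -0.0163858 , -0.47918714])}
side {'fovy': 44.253261241044214, 'cx': 319.93412242069957, 'cy': 201.16725147165062, 'xyz': array([0.00590794, 0.62853352, 1.49118479]), 'rotation': array([-2.55849639e+00,  2.06653542e-03, -2.49797845e+00])}
```

View pics/scene0.png

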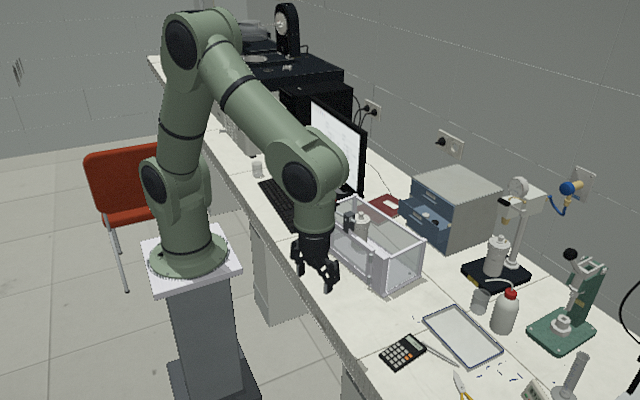

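View pics/side0.png

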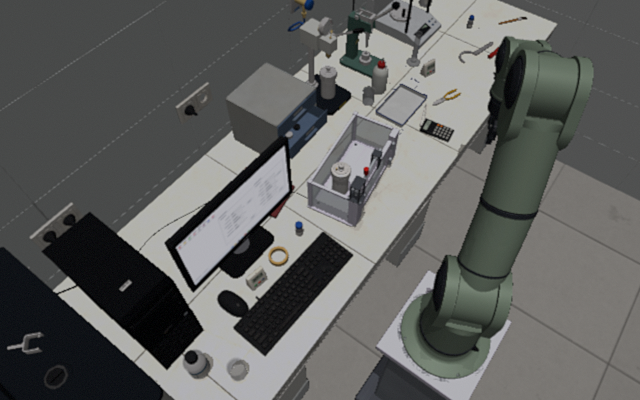

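The side view shows the guard around (350,165) and the red knob near (367,170). In the scene view the arm hides the gate. I'll enlarge the guard and cast the knob ray.

```bash
cat > h.py <<'E'
from workcell import *
import numpy as np, cv2
from scipy.spatial.transform import Rotation as R
def cal(n):
    c=get_calibration(n); f=200/np.tan(np.radians(c["fovy"])/2)
    return c["xyz"],R.from_euler('xyz',c["rotation"]).as_matrix(),f,c["cx"],c["cy"]
def ray(C,u,v):
    p,M,f,cx,cy=C; d=M@np.array([(u-cx)/f,(v-cy)/f,1]); return p,d/np.linalg.norm(d)
def onz(C,u,v,z):
    p,d=ray(C,u,v); return p+d*(z-p[2])/d[2]
def proj(C,P):
    p,M,f,cx,cy=C; q=M.T@(np.array(P)-p); return np.array([cx+f*q[0]/q[2],cy+f*q[1]/q[2]])
def red(im):
    h=cv2.cvtColor(im,cv2.COLOR_RGB2HSV); return ((h[...,0]<8)|(h[...,0]>172))&(h[...,1]>150)&(h[...,2]>70)
E
python3 - <<'E'
from h import *
im=cv2.imread("pics/side0.png"); C=cal("side")
m=red(im[:,:,::-1].copy()).astype(np.uint8)
n,l,st,ce=cv2.connectedComponentsWithStats(m)
for i in range(1,n):
    if st[i,4]>5: print(st[i],ce[i],onz(C,*ce[i],0.22))
cv2.imwrite("pics/side0c.png",cv2.resize(im[105:230,295:410],None,fx=4.8,fy=4.8,interpolation=cv2.INTER_CUBIC))
E
```

```text
[489  49   9   8  31] [493.29032258  52.93548387] [ 0.38667707 -0.98967443  0.22      ]
[378  61   7   6  30] [380.93333333  63.6       ] [ 0.70109404 -0.67952185  0.22      ]
[364 167   4   5  16] [365.625 169.25 ] [ 0.46705904 -0.22801359  0.22      ]
```

View pics/side0c.png

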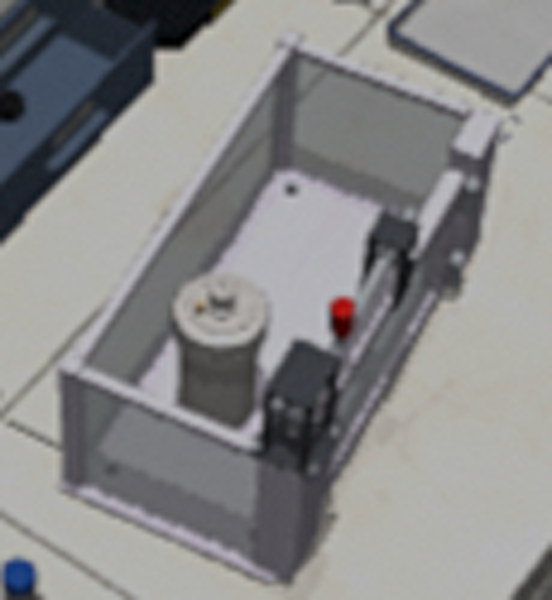

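Seen here: the knob at crop (342,315), the dark keeper at (300,385), the barrel at (392,235), and the hinge post at the far right (475,140). Guard top corners: back-far (288,44), back-near (75,368), front-far about (490,118).

```bash
python3 - <<'E'
from h import *
C=cal("side")
P=lambda x,y,z: onz(C,295+x/4.8,105+y/4.8,z)
a=P(288,44,.154);b=P(75,368,.154);c=P(490,118,.154); print(a,b,c,np.linalg.norm(a-b),np.linalg.norm(a-c))
k=P(392,222,.22);e=P(308,368,.232);print("barrel,keeper tops",k,e)
d=b-a; print("yaw from edge",np.arctan2(-d[0],d[1])); 
d=e-k; print("yaw from bolt",np.arctan2(-d[0],d[1]), np.linalg.norm(d[:2]))
print("knob top",P(342,303,.234),"bomb top",P(222,303,.148))
s=observe()
M=R.from_euler('xyz',s['tool_rot']).as_matrix(); print(M.round(3))
E
```

```text
[ 0.66443838 -0.46008426  0.154     ] [ 0.60921568 -0.11920384  0.154     ] [ 0.50025423 -0.48877334  0.154     ] 0.34532449793612613 0.16667182732837574
barrel,keeper tops [ 0.47951421 -0.31200116  0.22      ] [ 0.45163068 -0.1671202   0.232     ]
yaw from edge 0.16060491179659195
yaw from bolt 0.19013343298951338 0.14753977208744104
knob top [ 0.46289888 -0.2235241   0.234     ] bomb top [ 0.56266866 -0.23058522  0.148     ]
[[ 0.938  0.345 -0.   ]
 [ 0.345 -0.938  0.001]
 [-0.    -0.001 -1.   ]]
```

Request:
play_rows:
  deltas:
    - [0.04,-0.03,-0.08,0,0,-0.03,0]
    - [0.11,-0.08,-0.16,0,0,-0.1,0]
    - [0.19,-0.13,-0.16,0,0,-0.17,0]
    - [0.27,-0.19,-0.16,0,0,-0.24,0]
    - [0.35,-0.25,-0.16,0,0,-0.31,0]
    - [0.43,-0.3,-0.16,0,0,-0.38,0]
    - [0.51,-0.36,-0.16,0,0,-0.45,0]
    - [0.59,-0.415,-0.16,0,0,-0.52,0]
    - [0.66,-0.465,-0.16,0,0,-0.59,0]
    - [0.714,-0.504,-0.16,0,0,-0.662,0]

```text
clock: 1.1
position: [0.465, -0.2241, 0.3113]
tool_rot: [3.141, -0.0, 1.746]
force: [-0.2, -1.2, 0.3]
grip_width: 0.0854
finger_force: 0.0
```

```bash
python3 - <<'E'
from h import *
s=observe(); print(s['clock'],s['position'],s['tool_rot'],s['qpos'].round(2))
C=cal("wrist"); im=grab_frame("wrist"); print(C[0],C[1].round(2),C[2:]); cv2.imwrite("pics/w1.png",im[:,:,::-1])
np.savez("w1.npz",p=C[0],M=C[1],k=C[2:])
m=red(im).astype(np.uint8); n,l,st,ce=cv2.connectedComponentsWithStats(m)
for i in range(1,n):
    if st[i,4]>40: print(st[i],ce[i],onz(C,*ce[i],0.234))
E
```

```text
1.1 [ 0.46498481 -0.22411425  0.31129526] [ 3.14142394e+00 -3.06868021e-04  1.74633352e+00] [ 0.72  0.3  -0.49  1.76  0.15  1.12  0.36]
[ 0.45296424 -0.15761672  0.45335595] [[ 0.98  0.17  0.05]
 [ 0.17 -0.95 -0.27]
 [ 0.    0.27 -0.96]] (np.float64(282.7826720736333), 318.3750509851589, 198.44309993123034)
[309 198  20  20 294] [318.60204082 207.7755102 ] [ 0.46573069 -0.22665123  0.234     ]
```

View pics/w1.png

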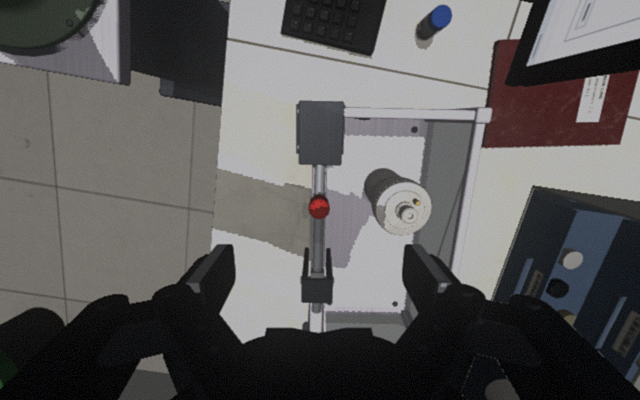

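The rod lies straight along the picture's vertical (barrel at (317,288), keeper at (320,130)), so the tool yaw of 1.746 matches the gate. The knob at (319,208) comes out at (0.466,-0.229), which agrees with the side view. I'll descend around it.

Request:
play_rows:
  deltas:
    - [-0.01,0,0.05,0,0,0,0.4]
    - [-0.01,0,0.11,0,0,0,0.4]
    - [-0.01,0,0.16,0,0,0,0.4]
    - [-0.01,0,0.2,0,0,0,0.4]
    - [-0.01,0,0.222,0,0,0,0.4]
    - [-0.01,0,0.222,0,0,0,0.4]
  newtons: 25

```text
clock: 1.75
position: [0.4641, -0.2314, 0.1992]
tool_rot: [-3.14, -0.001, 1.738]
force: [-0.3, -0.6, 0.8]
grip_width: 0.0516
finger_force: 0.0
```

```bash
python3 - <<'E'
from h import *
s=observe(); print(s['clock'],s['position'],s['force'],s['grip_width'])
im=grab_frame("wrist"); cv2.imwrite("pics/w2.png",im[:,:,::-1])
E
```

```text
1.75 [ 0.46414221 -0.23142576  0.19923616] [-0.33796771 -0.57567125  0.77516085] 0.05160343335007065
```

View pics/w2.png

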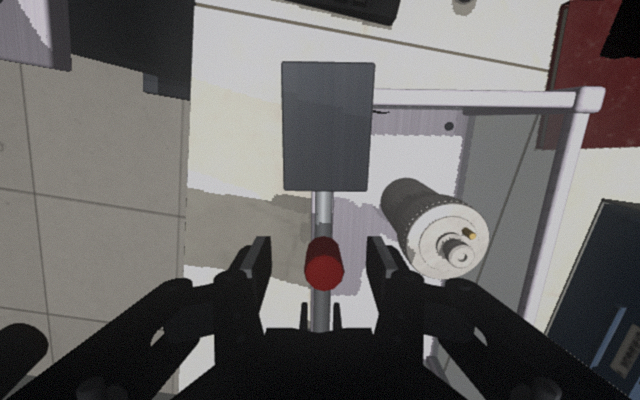

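The knob sits between the pads, about 2 mm right of centre (knob at column 323, pads at 271 and 367). I'll nudge across and close.

Request:
play_rows:
  deltas:
    - [0.003,0.004,0,0,0,0,0.5]
    - [0.003,0.004,0,0,0,0,0.7]
    - [0.003,0.004,0,0,0,0,1]
    - [0.003,0.004,0,0,0,0,1]
    - [0.003,0.004,0,0,0,0,1]
    - [0.003,0.004,0,0,0,0,1]
    - [0.003,0.004,0,0,0,0,1]
  newtons: 25

```text
clock: 2.5
position: [0.4665, -0.2298, 0.2005]
tool_rot: [3.141, 0.0, 1.739]
force: [-1.1, 2.0, 4.4]
grip_width: 0.0172
finger_force: 25.9
```

Request:
play_rows:
  deltas:
    - [-0.001,0,-0.005,0,0,0,1]
    - [-0.002,0,-0.009,0,0,0,1]
    - [-0.004,0,-0.014,0,0,0,1]
    - [-0.005,0,-0.019,0,0,0,1]
    - [-0.007,0,-0.025,0,0,0,1]
    - [-0.007,0,-0.025,0,0,0,1]
    - [-0.007,0,-0.025,0,0,0,1]

```text
clock: 3.2
position: [0.467, -0.2335, 0.2128]
tool_rot: [3.142, 0.0, 1.738]
force: [0.5, -1.7, -5.1]
grip_width: 0.0173
finger_force: 24.9
```

```bash
python3 - <<'E'
from h import *
s=observe(); print(s['clock'],s['position'],s['force'],s['grip_width'])
im=grab_frame("wrist"); a=im[150:340,240:420]
im=grab_frame("side"); C=cal("side"); m=red(im[150:190,350:385]).astype(np.uint8); ys,xs=np.nonzero(m); print(len(xs),xs.mean()+350 if len(xs) else None,ys.mean()+150 if len(xs) else None)
b=im[130:200,330:400]
cv2.imwrite("pics/l3.png",np.hstack([cv2.resize(a,(380,400)),cv2.resize(b,(400,400),interpolation=cv2.INTER_CUBIC)])[:,:,::-1])
E
```

```text
3.2 [ 0.46697868 -0.23345298  0.21282592] [ 0.4622277  -1.67710364 -5.0669973 ] 0.01731297301176226
18 366.27777777777777 166.5
```

View pics/l3.png

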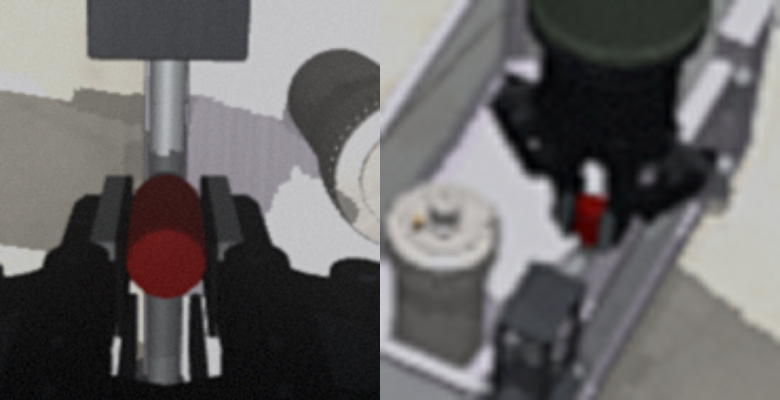

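The knob is pinched squarely between the pads and the rod looks level, with 12 mm of lift and about 5 N of weight. I'll start the draw gently and watch the force.

Request:
play_rows:
  deltas:
    - [-0.005,0,0,0,0,0,1]
    - [-0.01,0,0,0,0,0,1]
    - [-0.015,0,0,0,0,0,1]
    - [-0.02,0,0,0,0,0,1]

```text
clock: 3.7
position: [0.4687, -0.2433, 0.2127]
tool_rot: [-3.141, -0.0, 1.738]
force: [-1.1, 1.8, -2.8]
grip_width: 0.0172
finger_force: 25.1
```

Request:
play_rows:
  deltas:
    - [-0.008,0,0,0,0,0,1]
    - [-0.017,0,0,0,0,0,1]
    - [-0.026,0,0,0,0,0,1]
    - [-0.035,0,0,0,0,0,1]
    - [-0.044,0,0,0,0,0,1]
    - [-0.053,0,0,0,0,0,1]
    - [-0.062,0,0,0,0,0,1]
    - [-0.068,0,0,0,0,0,1]
    - [-0.074,0,0,0,0,0,1]
    - [-0.074,0,0,0,0,0,1]

```text
clock: 4.7
position: [0.4749, -0.2802, 0.2128]
tool_rot: [3.142, 0.0, 1.738]
force: [-2.9, -2.5, -0.6]
grip_width: 0.0169
finger_force: 25.4
```

```bash
python3 - <<'E'
from h import *
s=observe(); print(s['clock'],s['position'],s['force'],s['tool_rot'])
im=grab_frame("wrist"); a=im[60:340,240:420]
C=cal("side"); im=grab_frame("side"); b=im[130:200,330:400]
cv2.imwrite("pics/l4.png",np.hstack([cv2.resize(a,(360,560)),cv2.resize(b,(440,560),interpolation=cv2.INTER_CUBIC)])[:,:,::-1])
h=np.array(s['position'])[:2]
for yaw in (.16,.17,.175):
    y=np.array([-np.sin(yaw),np.cos(yaw)])
    # knob (level, drawn d): 130+85-d from hinge ; drawn 47
    for d in (.045,.047,.049):
        H=h-y*(.215-d); v=h-H; r=.34; c,q=np.cos(r),np.sin(r)
        n=H+np.array([[c,-q],[q,c]])@v; w=n-h; M=R.from_euler('xyz',s['tool_rot']).as_matrix()
        print(yaw,d,H,n,"tool d/0.5",(M.T@[w[0],w[1],0])/.5,"turn",-np.degrees(r)/120)
E
```

```text
4.7 [ 0.47487295 -0.28017219  0.21282202] [-2.8725919  -2.50741158 -0.57545572] [3.14154801e+00 4.07470074e-04 1.73804030e+00]
0.16 0.045 [ 0.50195704 -0.44800083] [ 0.4204547  -0.29881179] tool d/0.5 [-1.86415461e-02 -1.13523628e-01  2.52754063e-06] turn -0.16233804195373328
0.16 0.047 [ 0.5016384  -0.44602637] [ 0.42109491 -0.2985925 ] tool d/0.5 [-1.84222338e-02 -1.12188056e-01  2.49780486e-06] turn -0.16233804195373328
0.16 0.049 [ 0.50131977 -0.44405192] [ 0.42173513 -0.29837321] tool d/0.5 [-1.82029215e-02 -1.10852484e-01  2.46806909e-06] turn -0.16233804195373328
0.17 0.045 [ 0.50363394 -0.4477216 ] [ 0.42064381 -0.29935503] tool d/0.5 [-1.97758313e-02 -1.13331539e-01  2.99830384e-06] turn -0.16233804195373328
0.17 0.047 [ 0.50329558 -0.44575043] [ 0.4212818  -0.29912935] tool d/0.5 [-1.95431745e-02 -1.11998227e-01  2.96302967e-06] turn -0.16233804195373328
0.17 0.049 [ 0.50295721 -0.44377926] [ 0.42191979 -0.29890367] tool d/0.5 [-1.93105176e-02 -1.10664915e-01  2.92775551e-06] turn -0.16233804195373328
0.175 0.045 [ 0.50447133 -0.4475757 ] [ 0.4207404  -0.29962594] tool d/0.5 [-2.03422394e-02 -1.13231244e-01  3.23357595e-06] turn -0.16233804195373328
0.175 0.047 [ 0.50412311 -0.44560625] [ 0.42137726 -0.29939707] tool d/0.5 [-2.01029189e-02 -1.11899112e-01  3.19553388e-06] turn -0.16233804195373328
0.175 0.049 [ 0.5037749 -0.4436368] [ 0.42201411 -0.2991682 ] tool d/0.5 [-1.98635985e-02 -1.10566979e-01  3.15749181e-06] turn -0.16233804195373328
```

View pics/l4.png

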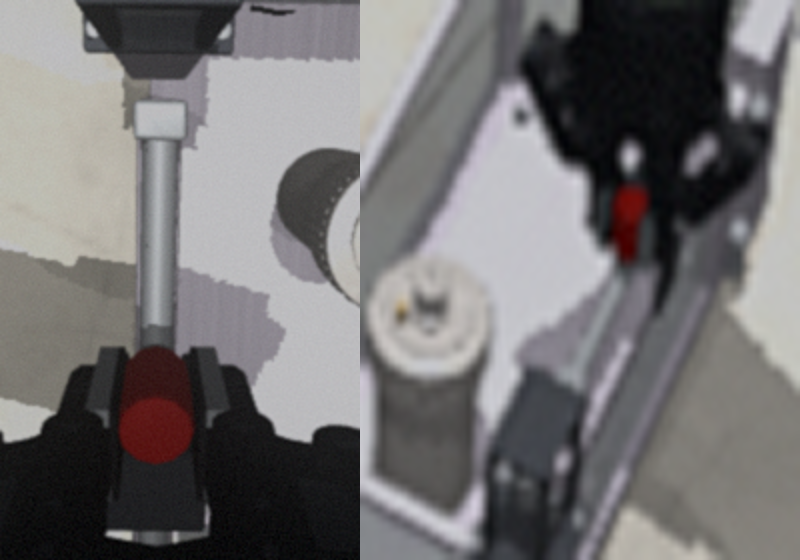

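The bolt's nose now stands clear of the keeper (nose block at (160,118), keeper above it). Next is the arc about the hinge, in two halves.

Request:
play_rows:
  deltas:
    - [-0.0002,-0.01,0,0,0,-0.014,1]
    - [-0.0006,-0.02,0,0,0,-0.029,1]
    - [-0.0013,-0.03,0,0,0,-0.043,1]
    - [-0.0024,-0.04,0,0,0,-0.057,1]
    - [-0.0038,-0.05,0,0,0,-0.072,1]
    - [-0.0054,-0.06,0,0,0,-0.086,1]
    - [-0.0054,-0.06,0,0,0,-0.086,1]

```text
clock: 5.5
position: [0.4459, -0.2871, 0.213]
tool_rot: [3.141, 0.0, 1.919]
force: [1.5, 1.8, -1.4]
grip_width: 0.0173
finger_force: 25.3
```

Request:
play_rows:
  deltas:
    - [-0.0001,-0.0067,0,0,0,-0.01,1]
    - [-0.0003,-0.0134,0,0,0,-0.019,1]
    - [-0.0011,-0.0268,0,0,0,-0.038,1]
    - [-0.0024,-0.0402,0,0,0,-0.057,1]
    - [-0.0033,-0.047,0,0,0,-0.067,1]
    - [-0.0043,-0.0535,0,0,0,-0.0764,1]
    - [-0.0043,-0.0535,0,0,0,-0.0764,1]
    - [-0.0043,-0.0535,0,0,0,-0.0764,1]
    - [-0.0043,-0.0535,0,0,0,-0.0764,1]

```text
clock: 6.4
position: [0.4216, -0.2983, 0.2128]
tool_rot: [3.141, 0.0, 2.078]
force: [2.7, 2.0, -1.1]
grip_width: 0.0171
finger_force: 25.3
```

```bash
python3 - <<'E'
from h import *
s=observe(); print(s['clock'],s['position'],s['force'],s['tool_rot'],s['grip_width'],s['finger_force'])
im=grab_frame("wrist"); a=im[:,120:520]
b=grab_frame("side")[120:220,310:410]
cv2.imwrite("pics/l5.png",np.hstack([a,cv2.resize(b,(400,400),interpolation=cv2.INTER_CUBIC)])[:,:,::-1])
E
```

```text
6.4 [ 0.42162381 -0.2982837   0.21284715] [ 2.65555627  1.98113189 -1.13731778] [3.14135443e+00 1.41586520e-04 2.07838924e+00] 0.017050464054975192 25.343526005744934
```

View pics/l5.png

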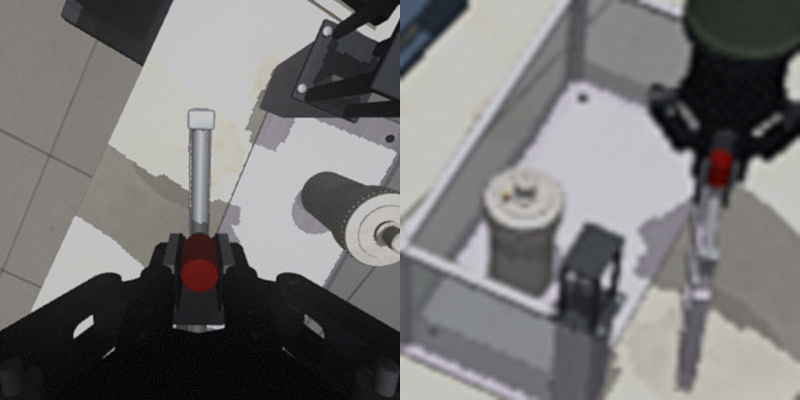

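The gate stands open by about 0.34 rad with the rod in line with the turned tool. The knob is still pinched at 25 N, and the bomb is still standing, untouched. I'll hand it in.

```bash
python3 -c "
from workcell import *
print(job_done())"
```

```text
the job is handed in; nothing more can be done
None
```

I lifted the bolt about 12 mm over the lip, drew it back about 47 mm clear of the keeper, and swung the gate to about 0.34 rad (latch edge about 8 cm out). The fingers still held the knob there when I handed the job in at about 6.5 s. The verdict was not shown.

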